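Empty the cutter's catch tray into the tote

ROBOT

A 7-joint arm with a two-finger parallel gripper is mounted at the origin on the work surface. World frame = base frame: x ahead of the robot, y to its left, z up, the work surface at z = 0. Lengths are in mm, angles in degrees, forces in N, time in s.
With the tool pointing down it reaches from about 400 to 875 mm from the base axis. Payload 4.4 kg.
Tool frame: the origin (TCP) lies at the very end of the fingers, on their centre line; the grasp point (between the pads) lies 19 mm behind it (env.pinch_z is the distance from the TCP to the grasp point, in mm); z points along the fingers, y is the line along which they close (so a half turn about z gives the same grasp; the last joint's range is limited). The gripper opens to 85 mm and grips with 20 to 120 N. Pads are 22 mm wide; open, the fingers measure 114 mm over their backs; the gripper's body (76 mm by 85 mm) begins 54 mm behind the grasp point. The pads swing forward as they close: fully open they stand 13 mm farther back than shut.
Start: joints at [71.517, 36.005, 2.206, 86.941, -1.547, 57.084, -1.146], TCP at [165.119, -628.692, 231.313] pointing down, gripper open.
Joint ranges: [-175.42, 175.42], [-21.48, 121.26], [-71.46, 75.88], [10.55, 141.38], [-63.04, 243.04], [13.31, 113.54], [-168.57, 168.57]. Speed limits (degrees/s): [147.25, 147.25, 180, 180, 180, 180, 180].

INTERFACE

Orientations are given as [roll, pitch, yaw] about the fixed x, y, z axes, in that order (R = Rz(yaw) Ry(pitch) Rx(roll)).
In Python, from bench import env gives the robot as it stands.
- The arm moves only by the shell command python3 -m pendant 'ROWS' [FORCE]. ROWS is JSON, a list of rows, each an object of numbers: "grip": the finger opening in cm, from 0 to 8.54; "x", "y", "z": the shift along the world's x, y, z in cm; "ax", "ay", "az": the turn, a rotation vector about the world's x, y, z in degrees. In form: [{"grip": .., "x": .., "y": .., "z": .., "ax": .., "ay": .., "az": ..}, ...]. A call has 1 to 10 rows; each row is the pose to reach, as a shift and turn from the pose commanded when the call began; what a row does not reach only later rows make up. A row lasts 1/12 s, in which the tool goes at most 41.7 mm and 7.16 degrees, less where a joint would pass 70% of its speed; a pose out of reach is approached as far as the arm can. A call with a gripper value outside its range is refused whole. The fingers move at their own pace and stop on an object; FORCE is the grip in N (left out, the last holds). Time passes only in rows, so rows that repeat a pose let the fingers close. It gives the time, the measured TCP pose, the force, the opening and the grip force at its end, in the units of the state.
- env.state(): the state, without advancing time (a new reading comes with each control period).
- env.get_image(name): name is "side" or "top"; returns (picture, depth): 400x640x3 uint8, blue, green, red; 400x640 float32, mm along the optical axis (not along the pixel's ray), 0 where there is no reading.
- env.camera_params(name): a dict with "intrinsics" (3x3 intrinsics, pixels), "R" (3x3) and "t" (3): a world point X has camera coordinates R X + t. Camera axes: x right, y down, z forward; pixel columns grow to the right and rows downward; lengths in mm; the calibration is good to about 2 mm. A picture is of the moment at which its call begins. camera_params takes no time and is no camera call.
- env.hand_in(): hands the job in; it is judged then, once.
The state is a dict: "time_s": time; "joint_positions": joint angles; "joint_velocities": joint speeds; "tau": joint torques, N m; "tcp_pos": TCP position; "orientation": TCP orientation; "ft_force": force on the tool from outside, world axes, zero at the start; "torque": the same for the moment, N m; "grip_width": opening from 0.0 (shut) to 1.0 (fully open); "grip_force": force on a finger pad.
Only numpy, scipy, OpenCV 4.12 (cv2) and the standard library are available. Lean on these libraries where they do the work, as an engineer would, in place of code of your own. Each camera call takes 0.05 s, during which the arm holds its last target. There are 200 camera calls.

TASK

Empty the bench cutter's catch tray into the grey tote: set the two finned heat sinks down flat, fins up and side by side, on the floor of its open bay, and slide the leaning aluminium plate upright into the slot at the tote's near end, pressing it down past the spring catch until it is fully home on the slot's floor. Do not drop the parts or ram the plate. Leave the un-finned scrap block in the tray and everything else on the bench where it is.

Things in the scene. Friction and masses are not known exactly. Their poses are not given: they have to be found in the camera images.
- tray: Dark steel catch tray of a grey bench cutter, fixed, placed anew each time. Origin: on the table under its middle, z up; x along its 264 mm length, y along its 236 mm width. Floor 3 mm up, walls 3 mm thick, rim 22 mm high. Plate cradle across its -x end; heat sinks and scrap in three places near (-5, -55), (-5, 55), (62, 0) mm.
- cradle (a point): Where the lower edge of the leaning plate rests, at (-78, 0, 18) mm in the tray; axes as the tray's. The cradle is tilted 25 degrees, the plate's top leaning to +x. Its back rest reaches 40 mm up the plate's +x face, its front lip 8 mm up the -x face; 130 mm wide.
- machine (a point): Foot of the machine on the tray's +y side, 195 mm from the tray's middle; axes as the tray's. The machine reaches 250 mm to +y, from -110 mm (its motor from -170) to 150 mm in x; 75 mm high, and 205 mm high beyond 80 mm in y. A chute slopes from its front, 72 mm high, down to 28 mm over the tray's +y rim.
- plate: Milled aluminium plate, 8 mm thick (its x), 100 mm wide (its y), 80 mm high (its z), about 170 g, the same either way round. Origin: middle of its lower edge; z runs up the plate. Leans 25 degrees in the cradle at the start.
- sink_a: Finned aluminium heat sink, 50 mm long (its x, along the fins), 36 mm wide (its y), 28 mm high, about 90 g. Origin: centre of its underside; fins up. It rests in the catch tray at the start.
- sink_b: A second heat sink, the same as sink_a. It rests in the catch tray at the start.
- scrap: Plain un-finned aluminium block (scrap), 46 x 34 x 24 mm, origin at the centre of its underside; lies among the heat sinks in the tray and stays there.
- tote: Grey plastic tote, 264 mm (its x) by 192 mm (its y; 208 mm over the rim), 46 mm high; fixed, but standing elsewhere each time. Origin: on the table under its middle, z up. Floor 4 mm thick, walls 4 mm. The slot block fills the -x end up to x = -73 mm; the open bay lies beyond it.
- slot (a point): Centre of the floor of the tote's slot, 4 mm above the table; axes as the tote's. The slot is 10.5 mm wide (x), 104 mm long (y), its square-edged mouth 42 mm above this point. With the plate home, 38 mm of it stand out of the slot.
- catch (a joint): Sprung rounded steel catch, 26 mm long, in the middle of the slot's -x wall (0 = out, grows in m as it is pushed back). It meets the plate's lower edge about 27 mm above the slot's floor and pushes the plate to the +x wall; passing it takes about 6 to 12 N downward, more than the plate's weight.
- bay (a point): Centre of the floor of the tote's open bay, 4 mm above the table; axes as the tote's. The bay is 200 mm long (x) and 184 mm wide (y); its walls rise 42 mm above this point.
- jar: Small jar with a green lid, 44 mm across, 50 mm high, beyond the tray and tote; bystander. Origin: centre of its underside.
- screwdriver: Screwdriver lying on the bench to the right of the tote; bystander.
- adapter: Black power adapter, 75 x 45 x 32 mm, on the right; bystander. Origin: centre of its underside.
There are look-alikes about, which are no part of the job. Leave any orange or purple look-alike of the sink_a alone.

How it is judged:
By the outcome, as a careful person would: the job done as asked, in the order asked, and still so for the second after the job is handed in, with the robot touching nothing.
It also fails if it takes over 72 s, if anything falls off the work surface, if the arm or the gripper's body presses on something with over 40 N, if the wrist force passes 120 N, or if a joint passes its speed limit or range.

## Working session

There is one attempt and no reset: what is moved stays moved. The work goes in short steps, Python scripts to look and compute and a shell command to move; the robot and the scene stay as the last step left them, time stands still between calls to the robot, and variables do not carry over. Pictures are saved under pics/ and viewed, at most 10 in all, crops included, and the job is handed in when it is done.

```bash
mkdir -p pics; cat > h.py <<'E'
import numpy as np, cv2, sys
sys.path.insert(0,'.')
from bench import env
def grab(n):
    im,d=env.get_image(n); np.savez('%s.npz'%n,im=im,d=d); return im,d
def load(n):
    f=np.load('%s.npz'%n); return f['im'],f['d']
def ray(n,uv):
    p=env.camera_params(n);K,R,t=[np.array(p[k],float) for k in('intrinsics','R','t')]
    uv=np.atleast_2d(uv).astype(float)
    d=np.c_[uv,np.ones(len(uv))]@np.linalg.inv(K).T@R
    return -R.T@t,d
def onz(n,uv,z):
    c,d=ray(n,uv); return c+d*((z-c[2])/d[:,2])[:,None]
def cloud(n,D):
    h,w=D.shape;u,v=np.meshgrid(np.arange(w),np.arange(h))
    c,d=ray(n,np.c_[u.ravel(),v.ravel()]); P=c+d*D.ravel()[:,None]
    P[D.ravel()==0]=np.nan
    return P.reshape(h,w,3)
E
python3 - <<'E'
from h import *
for n in('top','side'):
    im,d=grab(n);cv2.imwrite('pics/%s0.png'%n,im)
    p=env.camera_params(n);R=np.array(p['R']);print(n,-R.T@np.array(p['t']),R[2],p['intrinsics'])
print(env.state())
E
ls
```

```text
top [ 427.68189519  -46.79523541 1069.38690292] [ 0.1076481   0.00750211 -0.99416075] [[388.22126667   0.         324.75731117]
 [  0.         388.22126667 197.78497177]
 [  0.           0.           1.        ]]
side [ 452.53331299  801.14112018 1046.23099813] [ 0.08347427 -0.65314899 -0.7526144 ] [[394.43524336   0.         310.70888891]
 [  0.         394.43524336 199.26347879]
 [  0.           0.           1.        ]]
{'time_s': 0.1, 'joint_positions': array([71.51812229, 36.05309515,  2.20296775, 86.99212755, -1.54784113,
       57.08310971, -1.14424654]), 'joint_velocities': array([ 0.05665291, -0.12880675,  0.02537375, -0.07385601, -0.06463913,
        0.05263917,  0.0311463 ]), 'tau': array([ 3.05678666e-03, -5.64530432e+01,  1.23096909e+00, -1.93971795e+01,
        1.14339305e-02,  5.44371127e-03,  3.67380153e-06]), 'tcp_pos': array([ 164.95756931, -628.12798475,  230.47664183]), 'orientation': array([-1.79901342e+02,  4.30951956e-04,  1.47127808e+01]), 'ft_force': array([ 0.24565592, -0.8896415 , -0.38443583]), 'torque': array([ 0.05441828, -0.01794711, -0.00445569]), 'grip_force': 0.0, 'grip_width': 0.9948445021070258}
h.py
pics
side.npz
top.npz
```

View pics/top0.png

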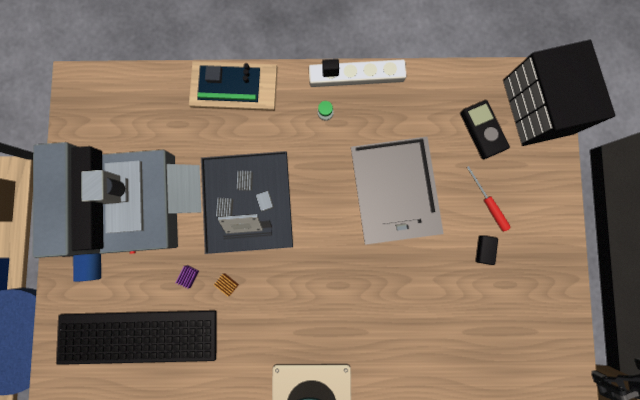

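View pics/side0.png

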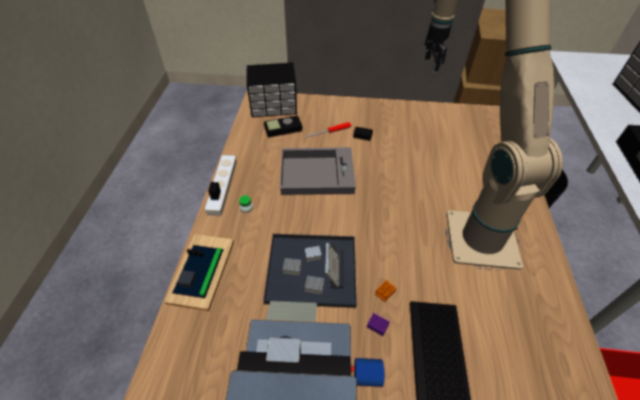

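The top view shows the tray at (248,202) with finned blocks at (244,180) and (224,207), the plain scrap at (264,200) and the leaning plate at (240,225). The tote is at (396,190), with its slot near (402,223).

What could be taken for a heat sink:
- finned grey blocks at (244,180) and (224,207)
- plain scrap at (264,200)
- purple look-alike at (187,276)
- orange look-alike at (226,284)

I choose the two finned grey blocks in the tray and check them in a close crop.

```bash
python3 - <<'E'
from h import *
im,D=load('top')
a=cv2.resize(im[145:260,195:300],None,fx=4,fy=4,interpolation=cv2.INTER_CUBIC)
b=cv2.resize(im[130:250,345:445],None,fx=3.8,fy=3.8,interpolation=cv2.INTER_CUBIC)
H=max(a.shape[0],b.shape[0]);o=np.zeros((H,a.shape[1]+b.shape[1],3),np.uint8)
o[:a.shape[0],:a.shape[1]]=a;o[:b.shape[0],a.shape[1]:]=b;print(o.shape,a.shape)
cv2.imwrite('pics/crop.png',o)
P=cloud('top',D)
hsv=cv2.cvtColor(im,cv2.COLOR_BGR2HSV)
print('hsv',[ (p,hsv[p[1],p[0]],P[p[1],p[0]].round()) for p in [(244,180),(224,207),(264,200),(240,225),(220,165),(390,190),(380,239),(425,231),(480,250)]])
# tray (dark) outline
x=slice(195,300)
for nm,m0,roi,z in(('tray',hsv[...,2]<90,(145,260,197,300),22),('tote',(hsv[...,1]<45)|(hsv[...,2]<60),(130,250,345,445),46)):
    m=np.zeros(D.shape,np.uint8);r=roi;m[r[0]:r[1],r[2]:r[3]]=m0[r[0]:r[1],r[2]:r[3]]
    m=cv2.morphologyEx(m,cv2.MORPH_CLOSE,np.ones((5,5)))
    c=max(cv2.findContours(m,0,2)[0],key=cv2.contourArea)[:,0]
    W=onz('top',c,z)[:,:2]
    print(nm,cv2.minAreaRect(W.astype(np.float32)),cv2.boundingRect(c))
E
```

```text
(460, 800, 3) (460, 420, 3)
hsv [((244, 180), array([ 60,   3, 102], dtype=uint8), array([590., 180.,  30.])), ((224, 207), array([102,  10, 126], dtype=uint8), array([517., 232.,  30.])), ((264, 200), array([101,  17, 169], dtype=uint8), array([536., 126.,  26.])), ((240, 225), array([ 23,  26, 117], dtype=uint8), array([468., 183.,  56.])), ((220, 165), array([113,  29,  70], dtype=uint8), array([638., 253.,   3.])), ((390, 190), array([ 13,  22, 160], dtype=uint8), array([ 563., -218.,    8.])), ((380, 239), array([ 11,  21, 168], dtype=uint8), array([ 429., -183.,   49.])), ((425, 231), array([ 13,  20, 155], dtype=uint8), array([ 449., -301.,   47.])), ((480, 250), array([150,  30,  17], dtype=uint8), array([ 398., -450.,   27.]))]
tray ((532.7832641601562, 174.51951599121094), (261.5489501953125, 236.10629272460938), 3.9673497676849365) (201, 152, 92, 102)
tote ((559.8388671875, -228.2342529296875), (262.75372314453125, 206.7322998046875), 7.265284538269043) (351, 137, 92, 107)
```

View pics/crop.png

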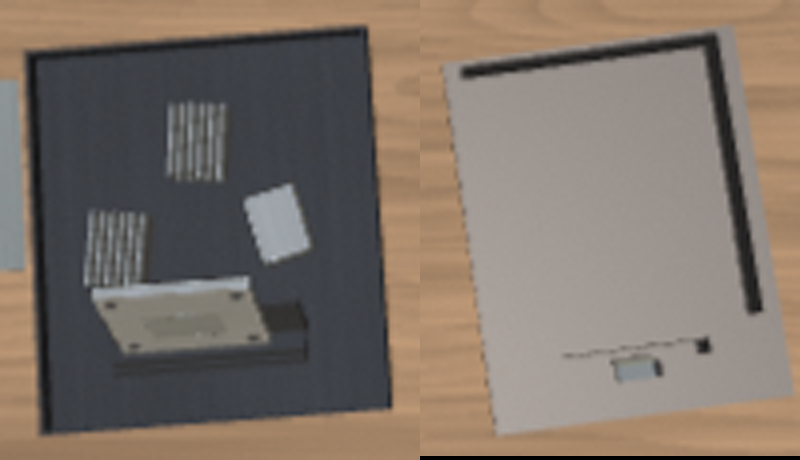

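The crop confirms two finned sinks in the tray, with fins along tray x, and plain scrap on the right. The tote slot line runs at about crop (565–710, 345–355), with the catch beside it. Now the measurements.

```bash
python3 - <<'E'
from h import *
im,D=load('top');P=cloud('top',D)
def tf(c,yaw):
    a=np.radians(yaw);R=np.array([[np.cos(a),-np.sin(a)],[np.sin(a),np.cos(a)]]);return lambda q:(np.asarray(q)-c)@R, lambda q:np.asarray(q)@R.T+c
T,Ti=tf([532.8,174.5],3.97);O,Oi=tf([559.8,-228.2],7.27)
hsv=cv2.cvtColor(im,cv2.COLOR_BGR2HSV)
q=T(P[...,:2]);Z=P[...,2]
print('table z',np.nanmedian(Z[290:310,300:400]))
ok=(abs(q[...,0])<115)&(abs(q[...,1])<112)&(Z>17)&(Z<40)&(q[...,0]>-32)
n,l,s,c=cv2.connectedComponentsWithStats(ok.astype(np.uint8))
for i in range(1,n):
    if s[i,4]<40: continue
    cc=max(cv2.findContours((l==i).astype(np.uint8),0,2)[0],key=cv2.contourArea)[:,0]
    z=np.nanpercentile(Z[l==i],80)
    W=onz('top',cc,z)[:,:2]
    r=cv2.minAreaRect(W.astype(np.float32));print(s[i],'z',z.round(1),'rect',np.round(r[0],1),np.round(r[1],1),round(r[2],1),'tray',T(r[0]).round(1))
# side view too
ims,Ds=load('side');Ps=cloud('side',Ds);qs=T(Ps[...,:2]);Zs=Ps[...,2]
for nm,qq,zz,PP in(('top',q,Z,P),('side',qs,Zs,Ps)):
    k=(zz>45)&(zz<110)&(abs(qq[...,0])<110)&(abs(qq[...,1])<80)
    pts=np.c_[qq[k],zz[k]];m=pts.mean(0);u,sv,vt=np.linalg.svd(pts-m,full_matrices=False)
    print(nm,'plate',len(pts),m.round(1),vt[2].round(3),'rms',sv[2]/len(pts)**.5,pts.min(0).round(),pts.max(0).round())
for nm,c in(('slot line',[(565/3.8,0)]),):
    pass
# slot/ catch in top view: dark line ends px
f=3.8
uv=np.array([[345+(x-420)/f-.4,130+y/f-.4] for x,y in[(565,356),(697,345),(704,345),(638,370)]])
print('slot pts tote',O(onz('top',uv,46)[:,:2]).round(1))
E
python3 - <<'E'
from h import *
im,D=load('side')
a=cv2.resize(im[225:310,255:365],None,fx=5,fy=5,interpolation=cv2.INTER_CUBIC)
b=cv2.resize(im[140:200,272:362],None,fx=2.7,fy=2.7,interpolation=cv2.INTER_CUBIC)
o=np.zeros((425,800,3),np.uint8);o[:,:550]=a;o[:b.shape[0],550:550+b.shape[1]]=b
cv2.imwrite('pics/crops.png',o)
E
```

```text
table z -0.43792657140807023
[237 171  15  19 220] z 31.0 rect [590.4 179.5] [50.  38.1] 0.8 tray [57.8  1. ]
[256 191  17  20 222] z 28.1 rect [534.6 125.7] [46.8 34. ] 18.8 tray [ -1.5 -48.8]
[216 198  16  18 236] z 31.1 rect [518.7 233.5] [40.  45.9] 89.6 tray [-10.   59.8]
top plate 502 [-54.8   7.   72.2] [-0.896 -0.028  0.442] rms 2.647440442731452 [-70. -63.  45.] [-40.  66.  94.]
side plate 318 [-54.1  17.5  71.6] [-0.893  0.008  0.449] rms 2.697041489750171 [-70. -61.  45.] [-40.  68.  94.]
slot pts tote [[ -84.5   48.1]
 [ -89.2  -43.4]
 [ -89.8  -48.2]
 [-100.8   -0.4]]
```

View pics/crops.png

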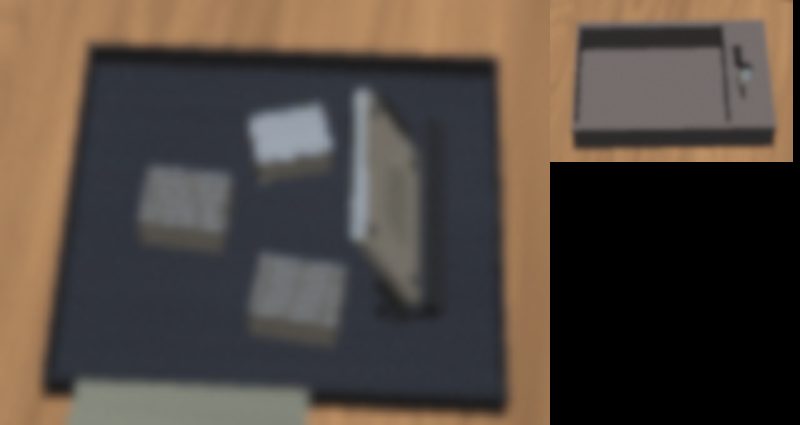

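The side crop shows the sinks at crop (185,205) and (297,298), the scrap at (290,140) and the plate at (385,200), all standing free of one another. I re-measure the sink that was clipped, the fin angles, the plate edges and the slot edges.

```bash
cat >> h.py <<'E'
def tf(c,yaw):
    a=np.radians(yaw);R=np.array([[np.cos(a),-np.sin(a)],[np.sin(a),np.cos(a)]]);return lambda q:(np.asarray(q)-c)@R, lambda q:np.asarray(q)@R.T+c
T,Ti=tf([532.8,174.5],3.97);O,Oi=tf([559.8,-228.2],7.27)
def rect(n,x0,x1,y0,y1,s,z):  # world raster (1 px = s mm) of camera image at height z; rows: x down from x1, cols: y from y1 down
    im,_=load(n);p=env.camera_params(n);K,R,t=[np.array(p[k],float) for k in('intrinsics','R','t')]
    X,Y=np.meshgrid(np.arange(x1,x0,-s),np.arange(y1,y0,-s),indexing='ij')
    return X,Y,K,R,t,im
E
python3 - <<'E'
from h import *
for n in('top','side'):
    im,D=load(n);P=cloud(n,D);q=T(P[...,:2]);Z=P[...,2]
    for nm,c in(('far',(57.8,1)),('near',(-12,60))):
        k=(abs(q[...,0]-c[0])<32)&(abs(q[...,1]-c[1])<30)&(Z>26)&(Z<36)
        w=P[k][:,:2];r=cv2.minAreaRect(w.astype(np.float32));
        print(n,nm,k.sum(),np.round(r[0],1),np.round(r[1],1),round(r[2],1),T(r[0]).round(1),'med',np.median(w,0).round(1))
# plate top edge: points within upper 6 mm
    k=(Z>84)&(Z<98)&(abs(q[...,0]+45)<15)&(abs(q[...,1])<75);w=np.c_[q[k],Z[k]]
    print(n,'plate top',len(w),w.min(0).round(1),w.max(0).round(1),w.mean(0).round(1),'slope',np.polyfit(w[:,1],w[:,0],1))
# slot block height profile and grayscale sampled in tote frame at z=46
g={}
for n in('top','side'):
    im,_=load(n);p=env.camera_params(n);K,R,t=[np.array(p[k],float) for k in('intrinsics','R','t')]
    gr=cv2.cvtColor(im,cv2.COLOR_BGR2GRAY)
    xs=np.arange(-134,-66,2.);ys=np.arange(-60,61,8.)
    X,Y=np.meshgrid(xs,ys,indexing='ij');w=Oi(np.stack([X,Y],-1));w=np.concatenate([w,np.full(X.shape+(1,),46.)],-1)
    c=w@R.T+t;uv=(c/c[...,2:])@K.T
    v=cv2.remap(gr,uv[...,0].astype(np.float32),uv[...,1].astype(np.float32),1)
    print(n,ys.astype(int).tolist())
    for x,rw in zip(xs,v): print(int(x),*['%4d'%a for a in rw])
E
```

```text
top far 138 [591.9 181.4] [36.4 47.4] 89.4 [59.4  2.8] med [590.6 181.5]
top near 149 [518.7 235.4] [37.7 47. ] 87.5 [-9.9 61.7] med [519.9 236.6]
top plate top 169 [-52.4 -38.5  84.1] [-40.5  61.3  94.3] [-46.   10.2  89.1] slope [-1.12043175e-03 -4.59452629e+01]
side far 131 [592.4 182.9] [37.1 50.1] 89.2 [60.   4.3] med [592.9 183.9]
side near 133 [518.5 235.6] [38. 49.] 86.8 [-10.   61.9] med [518.3 235.9]
side plate top 101 [-51.8 -38.8  84.1] [-40.1  61.5  94.1] [-45.1  15.5  88.5] slope [ 6.07221277e-03 -4.52051806e+01]
top [-60, -52, -44, -36, -28, -20, -12, -4, 4, 12, 20, 28, 36, 44, 52, 60]
-134  155  153  152  148  147  146  146  145  146  144  146  146  147  146  146  146
-132  153  153  152  152  151  150  150  150  151  150  150  151  152  153  154  153
-130  149  151  151  152  154  154  154  155  155  155  156  156  160  158  160  160
-128  149  150  152  152  153  154  155  157  156  156  158  159  160  160  161  161
-126  150  150  151  152  153  154  155  156  156  157  158  159  160  160  161  161
-124  150  150  151  152  153  154  155  156  157  157  158  158  1
[... 4631 characters left out ...]
103  102  103  107  110  111
-82  109  102   92   92   94   95   97  106  109  107  106  106  107  110  111  111
-80  109  105   99   98  100  101  104  108  110  109  107  107  108  109  110  110
-78  106  103  101  102  105  104  105  107  107  106  105  106  107  108  108  108
-76  102  100   98   98  100  100  101  104  104  102  101  100  101  101  103  104
-74   91   90   91   93   94   94   95   97   96   94   93   93   94   94   95   96
-72   79   79   81   84   86   86   88   91   90   86   84   85   85   85   87   88
-70   66   68   76   82   82   81   82   85   86   84   84   83   82   81   80   81
-68   55   58   72   84   85   85   88   90   89   86   85   84   85   85   85   87
```

Targets:
- far sink: (591.5, 181.5), yaw −1
- near sink: (518.6, 235), yaw −3
- slot centre: about (470.5, −239.6), yaw 7.3

Move toward the far sink first.

```bash
python3 -m pendant '[{"grip":6.2,"x":17,"y":32,"z":0,"az":-15.4},{"grip":6.2,"x":17,"y":32,"z":0,"az":-15.4},{"grip":6.2,"x":17,"y":32,"z":0,"az":-15.4},{"grip":6.2,"x":17,"y":32,"z":0,"az":-15.4},{"grip":6.2,"x":17,"y":32,"z":0,"az":-15.4},{"grip":6.2,"x":17,"y":32,"z":0,"az":-15.4},{"grip":6.2,"x":17,"y":32,"z":0,"az":-15.4},{"grip":6.2,"x":17,"y":32,"z":0,"az":-15.4},{"grip":6.2,"x":17,"y":32,"z":0,"az":-15.4}]' 60
```

```text
schema error: expected keys grip, x, y, z, ax, ay, az
```

```bash
python3 -m pendant '[{"grip":6.2,"x":17,"y":32,"z":0,"ax":0,"ay":0,"az":-15.4},{"grip":6.2,"x":17,"y":32,"z":0,"ax":0,"ay":0,"az":-15.4},{"grip":6.2,"x":17,"y":32,"z":0,"ax":0,"ay":0,"az":-15.4},{"grip":6.2,"x":17,"y":32,"z":0,"ax":0,"ay":0,"az":-15.4},{"grip":6.2,"x":17,"y":32,"z":0,"ax":0,"ay":0,"az":-15.4},{"grip":6.2,"x":17,"y":32,"z":0,"ax":0,"ay":0,"az":-15.4},{"grip":6.2,"x":17,"y":32,"z":0,"ax":0,"ay":0,"az":-15.4},{"grip":6.2,"x":17,"y":32,"z":0,"ax":0,"ay":0,"az":-15.4},{"grip":6.2,"x":17,"y":32,"z":0,"ax":0,"ay":0,"az":-15.4}]' 60
```

```text
time_s: 0.85
tcp_pos: [336.4, -304.7, 231.1]
orientation: [-179.9, 0.0, -0.5]
ft_force: [0.7, -0.1, -0.5]
grip_width: 0.728
grip_force: 0.0
```

```bash
python3 -m pendant '[{"grip":6.2,"x":18,"y":35,"z":0,"ax":0,"ay":0,"az":0},{"grip":6.2,"x":18,"y":35,"z":0,"ax":0,"ay":0,"az":0},{"grip":6.2,"x":18,"y":35,"z":0,"ax":0,"ay":0,"az":0},{"grip":6.2,"x":18,"y":35,"z":0,"ax":0,"ay":0,"az":0},{"grip":6.2,"x":18,"y":35,"z":0,"ax":0,"ay":0,"az":0},{"grip":6.2,"x":18,"y":35,"z":0,"ax":0,"ay":0,"az":0},{"grip":6.2,"x":18,"y":35,"z":0,"ax":0,"ay":0,"az":0},{"grip":6.2,"x":18,"y":35,"z":0,"ax":0,"ay":0,"az":0},{"grip":6.2,"x":18,"y":35,"z":0,"ax":0,"ay":0,"az":0},{"grip":6.2,"x":18,"y":35,"z":0,"ax":0,"ay":0,"az":0}]'
python3 -m pendant '[{"grip":6.2,"x":7.6,"y":14,"z":0,"ax":0,"ay":0,"az":0},{"grip":6.2,"x":7.6,"y":14,"z":-3,"ax":0,"ay":0,"az":0},{"grip":6.2,"x":7.6,"y":14,"z":-9,"ax":0,"ay":0,"az":0},{"grip":6.2,"x":7.6,"y":14,"z":-12,"ax":0,"ay":0,"az":0},{"grip":6.2,"x":7.6,"y":14,"z":-14,"ax":0,"ay":0,"az":0},{"grip":6.2,"x":7.6,"y":14,"z":-14,"ax":0,"ay":0,"az":0},{"grip":6.2,"x":7.6,"y":14,"z":-14,"ax":0,"ay":0,"az":0},{"grip":6.2,"x":7.6,"y":14,"z":-14,"ax":0,"ay":0,"az":0}]'
python3 -c "
from h import *
for n in('top','side'): grab(n)
"
```

```text
time_s: 1.68
tcp_pos: [517.0, 47.9, 231.1]
orientation: [-179.8, -0.1, -0.3]
ft_force: [0.7, 0.3, 0.6]
grip_width: 0.725
grip_force: 0.0
time_s: 2.35
tcp_pos: [589.7, 181.2, 89.7]
orientation: [179.9, 0.2, -0.6]
ft_force: [0.1, 0.3, 0.9]
grip_width: 0.727
grip_force: 0.0
```

```bash
python3 -m pendant '[{"grip":6.2,"x":0.1,"y":0,"z":-3,"ax":0,"ay":0,"az":0},{"grip":6.2,"x":0.1,"y":0,"z":-6,"ax":0,"ay":0,"az":0},{"grip":6.2,"x":0.1,"y":0,"z":-7.5,"ax":0,"ay":0,"az":0},{"grip":6.2,"x":0.1,"y":0,"z":-8.3,"ax":0,"ay":0,"az":0},{"grip":6.2,"x":0.1,"y":0,"z":-8.3,"ax":0,"ay":0,"az":0},{"grip":6.2,"x":0.1,"y":0,"z":-8.3,"ax":0,"ay":0,"az":0}]'
python3 -m pendant '[{"grip":2.5,"x":0,"y":0,"z":0,"ax":0,"ay":0,"az":0},{"grip":2.5,"x":0,"y":0,"z":0,"ax":0,"ay":0,"az":0},{"grip":2.5,"x":0,"y":0,"z":0,"ax":0,"ay":0,"az":0},{"grip":2.5,"x":0,"y":0,"z":0,"ax":0,"ay":0,"az":0},{"grip":2.5,"x":0,"y":0,"z":0,"ax":0,"ay":0,"az":0},{"grip":2.5,"x":0,"y":0,"z":0,"ax":0,"ay":0,"az":0}]' 50
```

```text
time_s: 2.95
tcp_pos: [593.4, 181.0, 10.1]
orientation: [-180.0, -0.2, -0.7]
ft_force: [0.3, 0.3, -0.9]
grip_width: 0.728
grip_force: 0.0
time_s: 3.45
tcp_pos: [593.5, 181.6, 10.3]
orientation: [-179.9, -0.2, -0.7]
ft_force: [-1.5, -0.1, 6.5]
grip_width: 0.41
grip_force: 51.6
```

```bash
python3 -m pendant '[{"grip":2.5,"x":0,"y":0,"z":1.5,"ax":0,"ay":0,"az":0},{"grip":2.5,"x":0,"y":0,"z":4.5,"ax":0,"ay":0,"az":0},{"grip":2.5,"x":0,"y":0,"z":8,"ax":0,"ay":0,"az":0},{"grip":2.5,"x":-0.4,"y":-3,"z":10,"ax":0,"ay":0,"az":1},{"grip":2.5,"x":-0.4,"y":-6.5,"z":10,"ax":0,"ay":0,"az":2},{"grip":2.5,"x":-0.6,"y":-10,"z":10,"ax":0,"ay":0,"az":3},{"grip":2.5,"x":-0.8,"y":-14,"z":10,"ax":0,"ay":0,"az":4},{"grip":2.5,"x":-1,"y":-18,"z":10,"ax":0,"ay":0,"az":5},{"grip":2.5,"x":-1.2,"y":-22,"z":10,"ax":0,"ay":0,"az":6},{"grip":2.5,"x":-1.4,"y":-26,"z":10,"ax":0,"ay":0,"az":7}]'
python3 -m pendant '[{"grip":2.5,"x":-0.2,"y":-4,"z":0,"ax":0,"ay":0,"az":1},{"grip":2.5,"x":-0.4,"y":-8,"z":0,"ax":0,"ay":0,"az":1},{"grip":2.5,"x":-0.6,"y":-12,"z":0,"ax":0,"ay":0,"az":1},{"grip":2.5,"x":-0.6,"y":-15.5,"z":0,"ax":0,"ay":0,"az":1},{"grip":2.5,"x":-0.6,"y":-17.8,"z":0,"ax":0,"ay":0,"az":1},{"grip":2.5,"x":-0.6,"y":-17.8,"z":-2,"ax":0,"ay":0,"az":1},{"grip":2.5,"x":-0.6,"y":-17.8,"z":-4,"ax":0,"ay":0,"az":1},{"grip":2.5,"x":-0.6,"y":-17.8,"z":-6,"ax":0,"ay":0,"az":1},{"grip":2.5,"x":-0.6,"y":-17.8,"z":-6,"ax":0,"ay":0,"az":1},{"grip":2.5,"x":-0.6,"y":-17.8,"z":-6,"ax":0,"ay":0,"az":1}]'
```

```text
time_s: 4.28
tcp_pos: [577.9, -80.6, 109.1]
orientation: [180.0, -0.1, 6.4]
ft_force: [0.6, -0.2, -1.8]
grip_width: 0.406
grip_force: 50.7
time_s: 5.12
tcp_pos: [571.4, -256.4, 48.0]
orientation: [-180.0, 0.1, 7.3]
ft_force: [0.4, 0.3, -0.4]
grip_width: 0.413
grip_force: 50.6
```

```bash
python3 -m pendant '[{"grip":2.5,"x":0.1,"y":0,"z":-1.5,"ax":0,"ay":0,"az":0},{"grip":2.5,"x":0.1,"y":0,"z":-2.5,"ax":0,"ay":0,"az":0},{"grip":2.5,"x":0.1,"y":0,"z":-3.2,"ax":0,"ay":0,"az":0},{"grip":2.5,"x":0.1,"y":0,"z":-3.3,"ax":0,"ay":0,"az":0},{"grip":2.5,"x":0.1,"y":0,"z":-3.4,"ax":0,"ay":0,"az":0},{"grip":2.5,"x":0.1,"y":0,"z":-3.5,"ax":0,"ay":0,"az":0},{"grip":2.5,"x":0.1,"y":0,"z":-3.5,"ax":0,"ay":0,"az":0}]'
```

```text
time_s: 5.7
tcp_pos: [573.3, -256.8, 13.5]
orientation: [180.0, -0.0, 7.3]
ft_force: [0.4, 0.2, -0.9]
grip_width: 0.405
grip_force: 50.6
```

```bash
python3 -m pendant '[{"grip":2.5,"x":0,"y":0,"z":-0.1,"ax":0,"ay":0,"az":0},{"grip":2.5,"x":0,"y":0,"z":-0.15,"ax":0,"ay":0,"az":0},{"grip":2.5,"x":0,"y":0,"z":-0.2,"ax":0,"ay":0,"az":0},{"grip":2.5,"x":0,"y":0,"z":-0.2,"ax":0,"ay":0,"az":0}]'
```

```text
time_s: 6.03
tcp_pos: [573.2, -256.7, 11.4]
orientation: [180.0, -0.0, 7.3]
ft_force: [0.0, 0.1, -0.8]
grip_width: 0.407
grip_force: 50.6
```

```bash
python3 -m pendant '[{"grip":2.5,"x":0,"y":0,"z":-0.05,"ax":0,"ay":0,"az":0},{"grip":2.5,"x":0,"y":0,"z":-0.1,"ax":0,"ay":0,"az":0},{"grip":2.5,"x":0,"y":0,"z":-0.15,"ax":0,"ay":0,"az":0},{"grip":2.5,"x":0,"y":0,"z":-0.15,"ax":0,"ay":0,"az":0}]'
```

```text
time_s: 6.37
tcp_pos: [573.2, -256.8, 11.3]
orientation: [180.0, -0.0, 7.3]
ft_force: [-2.8, 1.3, 10.1]
grip_width: 0.412
grip_force: 52.0
```

```bash
python3 -m pendant '[{"grip":4.5,"x":0,"y":0,"z":0,"ax":0,"ay":0,"az":0},{"grip":4.5,"x":0,"y":0,"z":0,"ax":0,"ay":0,"az":0},{"grip":4.5,"x":0,"y":0,"z":0,"ax":0,"ay":0,"az":0},{"grip":4.5,"x":0,"y":0,"z":0.1,"ax":0,"ay":0,"az":0},{"grip":4.5,"x":0,"y":0,"z":1,"ax":0,"ay":0,"az":0},{"grip":4.5,"x":0,"y":0,"z":3,"ax":0,"ay":0,"az":0},{"grip":4.5,"x":0,"y":0,"z":6,"ax":0,"ay":0,"az":0},{"grip":5.2,"x":0,"y":0,"z":10,"ax":0,"ay":0,"az":0},{"grip":5.2,"x":0,"y":4,"z":12,"ax":0,"ay":0,"az":0},{"grip":5.2,"x":0,"y":7,"z":12,"ax":0,"ay":0,"az":0}]'
python3 -m pendant '[{"grip":5.2,"x":0,"y":42,"z":2,"ax":0,"ay":7,"az":-10},{"grip":5.2,"x":0,"y":42,"z":2,"ax":0,"ay":7,"az":-10},{"grip":5.2,"x":0,"y":42,"z":2,"ax":0,"ay":7,"az":-10},{"grip":5.2,"x":0,"y":42,"z":2,"ax":0,"ay":7,"az":-10},{"grip":5.2,"x":0,"y":42,"z":2,"ax":0,"ay":7,"az":-10},{"grip":5.2,"x":0,"y":42,"z":2,"ax":0,"ay":7,"az":-10},{"grip":5.2,"x":0,"y":42,"z":2,"ax":0,"ay":7,"az":-10},{"grip":5.2,"x":0,"y":42,"z":2,"ax":0,"ay":7,"az":-10},{"grip":5.2,"x":0,"y":42,"z":2,"ax":0,"ay":7,"az":-10},{"grip":5.2,"x":0,"y":42,"z":2,"ax":0,"ay":7,"az":-10}]'
python3 -c "
from h import *
im,D=grab('top');P=cloud('top',D);q=O(P[...,:2]);k=(abs(q[...,0]-25)<90)&(abs(q[...,1])<85)&(P[...,2]>26)&(P[...,2]<45)
n,l,s,c=cv2.connectedComponentsWithStats(k.astype(np.uint8))
for i in range(1,n):
  if s[i,4]>30: r=cv2.minAreaRect(q[l==i].astype(np.float32));print(r,np.median(P[l==i][:,2]))
cv2.imwrite('pics/t1.png',cv2.resize(im[130:260,195:445],(750,390),interpolation=cv2.INTER_CUBIC))"
```

```text
time_s: 7.2
tcp_pos: [576.1, -189.0, 135.3]
orientation: [179.7, -0.5, 7.0]
ft_force: [1.5, 1.3, -0.0]
grip_width: 0.611
grip_force: 0.0
time_s: 8.03
tcp_pos: [572.8, 231.6, 150.5]
orientation: [-179.7, 7.0, -2.7]
ft_force: [1.1, 0.7, -0.6]
grip_width: 0.612
grip_force: 0.0
((8.463483810424805, -16.39773178100586), (9.75844955444336, 49.150936126708984), 88.35444641113281) 30.704094525057485
((7.897100448608398, -36.383262634277344), (23.479312896728516, 49.556949615478516), 89.7107162475586) 30.49585773232377
```

View pics/t1.png

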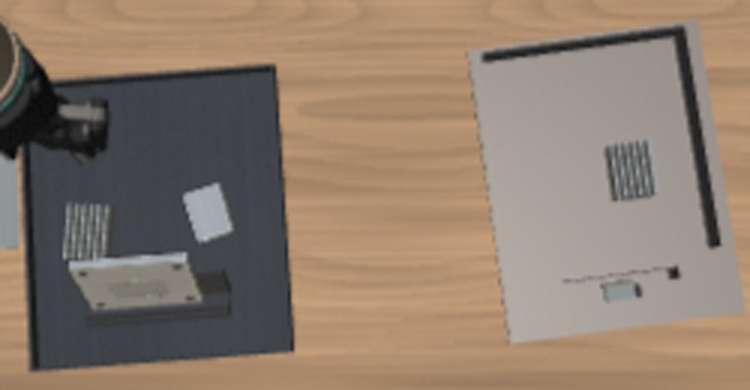

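The first sink is flat in the bay at crop (630,170), tote (8,−30). The second sink at crop (87,230) and the plate are unmoved.

```bash
python3 -m pendant '[{"grip":5.4,"x":-3,"y":0.35,"z":-1,"ax":0,"ay":0,"az":0},{"grip":5.4,"x":-4.7,"y":0.35,"z":-4,"ax":0,"ay":0,"az":0},{"grip":5.4,"x":-4.7,"y":0.35,"z":-7,"ax":0,"ay":0,"az":0},{"grip":5.4,"x":-4.7,"y":0.35,"z":-9,"ax":0,"ay":0,"az":0},{"grip":5.4,"x":-4.7,"y":0.35,"z":-9,"ax":0,"ay":0,"az":0},{"grip":5.4,"x":-4.7,"y":0.35,"z":-9,"ax":0,"ay":0,"az":0}]'
```

```text
time_s: 8.58
tcp_pos: [525.8, 232.6, 59.5]
orientation: [-179.8, 7.1, -2.7]
ft_force: [0.7, 0.4, 0.1]
grip_width: 0.629
grip_force: 0.0
```

```bash
python3 -m pendant '[{"grip":5.4,"x":0,"y":0.25,"z":-1,"ax":0,"ay":0,"az":0},{"grip":5.4,"x":0,"y":0.25,"z":-2.5,"ax":0,"ay":0,"az":0},{"grip":5.4,"x":0,"y":0.25,"z":-4,"ax":0,"ay":0,"az":0},{"grip":5.4,"x":0,"y":0.25,"z":-4.9,"ax":0,"ay":0,"az":0},{"grip":5.4,"x":0,"y":0.25,"z":-4.9,"ax":0,"ay":0,"az":0},{"grip":5.4,"x":0,"y":0.25,"z":-4.9,"ax":0,"ay":0,"az":0}]'
python3 -m pendant '[{"grip":2.5,"x":0,"y":0,"z":0,"ax":0,"ay":0,"az":0},{"grip":2.5,"x":0,"y":0,"z":0,"ax":0,"ay":0,"az":0},{"grip":2.5,"x":0,"y":0,"z":0,"ax":0,"ay":0,"az":0},{"grip":2.5,"x":0,"y":0,"z":0,"ax":0,"ay":0,"az":0},{"grip":2.5,"x":0,"y":0,"z":0,"ax":0,"ay":0,"az":0}]' 50
```

```text
time_s: 9.08
tcp_pos: [526.5, 235.7, 11.0]
orientation: [-179.7, 7.0, -2.7]
ft_force: [-0.1, 1.0, 0.3]
grip_width: 0.632
grip_force: 0.0
time_s: 9.5
tcp_pos: [527.3, 235.9, 11.9]
orientation: [-179.7, 6.8, -2.7]
ft_force: [0.7, 0.1, 6.7]
grip_width: 0.41
grip_force: 51.2
```

```bash
python3 -m pendant '[{"grip":2.5,"x":0.2,"y":0,"z":1.2,"ax":0,"ay":0,"az":0},{"grip":2.5,"x":2,"y":0,"z":4,"ax":0,"ay":0,"az":0},{"grip":2.5,"x":4,"y":0,"z":7.5,"ax":0,"ay":0,"az":0},{"grip":2.5,"x":4.5,"y":-2.5,"z":10,"ax":0,"ay":0,"az":1},{"grip":2.5,"x":4.5,"y":-6,"z":10,"ax":0,"ay":0,"az":2},{"grip":2.5,"x":4.5,"y":-10,"z":10,"ax":0,"ay":0,"az":4},{"grip":2.5,"x":4.5,"y":-14,"z":10,"ax":0,"ay":0,"az":6},{"grip":2.5,"x":4.5,"y":-18,"z":10,"ax":0,"ay":0,"az":8},{"grip":2.5,"x":4.5,"y":-22,"z":10,"ax":0,"ay":0,"az":10},{"grip":2.5,"x":4.5,"y":-26,"z":10,"ax":0,"ay":0,"az":10}]'
python3 -m pendant '[{"grip":2.5,"x":0,"y":-4,"z":0,"ax":0,"ay":0,"az":0},{"grip":2.5,"x":0,"y":-8,"z":0,"ax":0,"ay":0,"az":0},{"grip":2.5,"x":0,"y":-12,"z":0,"ax":0,"ay":0,"az":0},{"grip":2.5,"x":0,"y":-15.5,"z":0,"ax":0,"ay":0,"az":0},{"grip":2.5,"x":0,"y":-17.1,"z":0,"ax":0,"ay":0,"az":0},{"grip":2.5,"x":0,"y":-17.1,"z":-2,"ax":0,"ay":0,"az":0},{"grip":2.5,"x":0,"y":-17.1,"z":-5,"ax":0,"ay":0,"az":0},{"grip":2.5,"x":0,"y":-17.1,"z":-7,"ax":0,"ay":0,"az":0},{"grip":2.5,"x":0,"y":-17.1,"z":-7,"ax":0,"ay":0,"az":0},{"grip":2.5,"x":0,"y":-17.1,"z":-7,"ax":0,"ay":0,"az":0}]'
```

```text
time_s: 10.33
tcp_pos: [570.8, -26.2, 111.4]
orientation: [-179.7, 7.0, 7.4]
ft_force: [0.9, 1.0, -0.8]
grip_width: 0.411
grip_force: 50.4
time_s: 11.17
tcp_pos: [570.4, -194.7, 40.3]
orientation: [-179.6, 7.1, 7.4]
ft_force: [0.4, 0.6, -0.3]
grip_width: 0.406
grip_force: 50.4
```

```bash
python3 -m pendant '[{"grip":2.5,"x":0,"y":0,"z":-1.2,"ax":0,"ay":0,"az":0},{"grip":2.5,"x":0,"y":0,"z":-2.2,"ax":0,"ay":0,"az":0},{"grip":2.5,"x":0,"y":0,"z":-2.6,"ax":0,"ay":0,"az":0},{"grip":2.5,"x":0,"y":0,"z":-2.7,"ax":0,"ay":0,"az":0},{"grip":2.5,"x":0,"y":0,"z":-2.75,"ax":0,"ay":0,"az":0},{"grip":2.5,"x":0,"y":0,"z":-2.8,"ax":0,"ay":0,"az":0},{"grip":2.5,"x":0,"y":0,"z":-2.8,"ax":0,"ay":0,"az":0}]'
python3 -m pendant '[{"grip":2.5,"x":0,"y":0,"z":-0.05,"ax":0,"ay":0,"az":0},{"grip":2.5,"x":0,"y":0,"z":-0.1,"ax":0,"ay":0,"az":0},{"grip":2.5,"x":0,"y":0,"z":-0.1,"ax":0,"ay":0,"az":0}]'
```

```text
time_s: 11.75
tcp_pos: [571.4, -195.6, 13.0]
orientation: [-179.7, 6.9, 7.3]
ft_force: [0.1, 0.5, -0.9]
grip_width: 0.409
grip_force: 50.5
time_s: 12.0
tcp_pos: [571.5, -195.6, 12.9]
orientation: [-179.7, 6.9, 7.3]
ft_force: [-0.6, 0.7, 6.5]
grip_width: 0.41
grip_force: 51.3
```

```bash
python3 -m pendant '[{"grip":4.5,"x":0,"y":0,"z":0,"ax":0,"ay":0,"az":0},{"grip":4.5,"x":0,"y":0,"z":0,"ax":0,"ay":0,"az":0},{"grip":4.5,"x":0,"y":0,"z":0,"ax":0,"ay":0,"az":0},{"grip":4.5,"x":0.1,"y":0,"z":0.8,"ax":0,"ay":0,"az":0},{"grip":4.5,"x":0.3,"y":0,"z":2.5,"ax":0,"ay":0,"az":0},{"grip":4.5,"x":0.7,"y":0,"z":6,"ax":0,"ay":0,"az":0},{"grip":4.5,"x":0.7,"y":0,"z":10,"ax":0,"ay":0,"az":0},{"grip":4.5,"x":0.7,"y":3,"z":13,"ax":0,"ay":0,"az":0},{"grip":4.5,"x":0.7,"y":7,"z":15,"ax":0,"ay":0,"az":0}]'
python3 - <<'E'
from h import *
from scipy.spatial.transform import Rotation as Ro
s=env.state();print(s['joint_positions'].round(1),s['tcp_pos'],s['orientation'])
R0=Ro.from_euler('xyz',s['orientation'],degrees=True)
a=np.radians(25)
def tgt(yaw,lean,sg):
    z=-np.array([np.sin(lean),0,np.cos(lean)]);y=sg*np.array([np.cos(lean),0,-np.sin(lean)]);x=np.cross(y,z)
    return Ro.from_euler('z',yaw,degrees=True)*Ro.from_matrix(np.c_[x,y,z])
for sg in(1,-1):
    t=tgt(3.97,a,sg);print('plate',sg,(t*R0.inv()).as_rotvec(degrees=True).round(1),t.as_euler('xyz',degrees=True).round(1))
    u=tgt(7.27,0,sg);print('slot from plate',(u*t.inv()).as_rotvec(degrees=True).round(1))
im,D=grab('top')
im,D=grab('side')
P=cloud('side',D);q=T(P[...,:2]);Z=P[...,2]
k=(Z>84)&(Z<98)&(abs(q[...,0]+45)<15)&(abs(q[...,1])<75);w=np.c_[q[k],Z[k]];print(w.min(0),w.max(0))
p=O(P[...,:2]);k=(abs(p[...,0]-25)<90)&(abs(p[...,1])<85)&(Z>26)&(Z<45)
n,l,s,c=cv2.connectedComponentsWithStats(k.astype(np.uint8))
for i in range(1,n):
  if s[i,4]>30: print(cv2.minAreaRect(p[l==i].astype(np.float32)),np.median(Z[l==i]))
E
```

```text
time_s: 12.75
tcp_pos: [579.5, -133.1, 163.9]
orientation: [-180.0, 6.7, 6.9]
ft_force: [1.4, 0.6, -0.3]
grip_width: 0.525
grip_force: 0.0
[ 11.8  39.   -4.4  93.6   5.6  54.  -78.5] [ 579.50964221 -133.09106392  163.92428641] [-179.99677032    6.69819462    6.87537125]
plate 1 [23.  16.5 84. ] [-155.    0.   94.]
slot from plate [  2.4 -24.9   3.2]
plate -1 [-26.1  12.1 -89.7] [155.   0. -86.]
slot from plate [  2.4 -24.9   3.2]
[-50.92101055 -36.37650467  84.10535086] [-40.10821208  63.07119689  94.16703577]
((6.668596267700195, -27.879291534423828), (38.958961486816406, 44.85270690917969), 88.33171844482422) 29.81459546852932
((5.82684326171875, 31.13679313659668), (42.30636978149414, 47.217803955078125), 88.4939956665039) 29.093145119601218
```

```bash
python3 -m pendant '[{"grip":4.2,"x":-1,"y":4,"z":1,"ax":1.8,"ay":1.3,"az":6.6},{"grip":4.2,"x":-2,"y":8,"z":2,"ax":3.6,"ay":2.6,"az":13.2},{"grip":4.2,"x":-3,"y":12,"z":2,"ax":5.4,"ay":3.9,"az":19.8},{"grip":4.2,"x":-4,"y":16,"z":2,"ax":7.2,"ay":5.2,"az":26.4},{"grip":4.2,"x":-5,"y":20,"z":2,"ax":9,"ay":6.5,"az":33},{"grip":4.2,"x":-5.5,"y":24,"z":2,"ax":10.8,"ay":7.8,"az":39.6},{"grip":4.2,"x":-6,"y":27,"z":2,"ax":12.6,"ay":9.1,"az":46.2},{"grip":4.2,"x":-6.5,"y":29,"z":2,"ax":14.4,"ay":10.4,"az":52.8},{"grip":4.2,"x":-7,"y":30.5,"z":2,"ax":16.2,"ay":11.7,"az":59.4},{"grip":4.2,"x":-7.2,"y":31.7,"z":2,"ax":18,"ay":13,"az":66}]'
cat > ori.py <<'E'
from h import *
from scipy.spatial.transform import Rotation as Ro
def tgt(yaw,lean,sg=1):
    lean=np.radians(lean);z=-np.array([np.sin(lean),0,np.cos(lean)]);y=sg*np.array([np.cos(lean),0,-np.sin(lean)]);x=np.cross(y,z)
    return Ro.from_euler('z',yaw,degrees=True)*Ro.from_matrix(np.c_[x,y,z])
def rem(yaw,lean,pos):
    s=env.state();R0=Ro.from_euler('xyz',s['orientation'],degrees=True)
    print('turn',(tgt(yaw,lean)*R0.inv()).as_rotvec(degrees=True).round(2),'shift mm',(np.array(pos)-s['tcp_pos']).round(1))
E
python3 -c "
from ori import *
rem(3.97,25,(507,184,131))"
```

```text
time_s: 13.68
tcp_pos: [505.2, 190.0, 180.4]
orientation: [-158.6, 4.7, 76.7]
ft_force: [0.3, 0.1, 0.3]
grip_width: 0.49
grip_force: 0.0
turn [ 4.96  3.25 17.06] shift mm [  1.8  -6.  -49.4]
```

```bash
python3 -m pendant '[{"grip":4.2,"x":0.2,"y":-0.3,"z":0,"ax":1.7,"ay":1.1,"az":5.7},{"grip":4.2,"x":0.2,"y":-0.4,"z":-1,"ax":3.3,"ay":2.2,"az":11.4},{"grip":4.2,"x":0.2,"y":-0.4,"z":-2.5,"ax":5,"ay":3.2,"az":17},{"grip":4.2,"x":0.2,"y":-0.4,"z":-4,"ax":5,"ay":3.2,"az":17},{"grip":4.2,"x":0.2,"y":-0.4,"z":-4.9,"ax":5,"ay":3.2,"az":17},{"grip":4.2,"x":0.2,"y":-0.4,"z":-4.9,"ax":5,"ay":3.2,"az":17},{"grip":4.2,"x":0.2,"y":-0.4,"z":-4.9,"ax":5,"ay":3.2,"az":17}]'
python3 -c "
from ori import *
rem(3.97,25,(507,184,131));rem(3.97,25,(475.1,182.5,60.6))
for n in('top','side'):
  im,D=grab(n);cv2.imwrite('/tmp/%s.png'%n,im)
a=cv2.imread('/tmp/top.png')[140:260,190:310];b=cv2.imread('/tmp/side.png')[190:310,255:385]
cv2.imwrite('pics/pre.png',np.hstack([cv2.resize(a,(390,390),interpolation=2),cv2.resize(b,(410,390),interpolation=2)]))"
```

```text
time_s: 14.27
tcp_pos: [507.9, 184.0, 131.0]
orientation: [-155.1, 0.1, 93.4]
ft_force: [-0.8, 0.4, 1.2]
grip_width: 0.489
grip_force: 0.0
turn [0.12 0.08 0.55] shift mm [-0.9  0.   0. ]
turn [0.12 0.08 0.55] shift mm [-32.8  -1.5 -70.4]
```

View pics/pre.png

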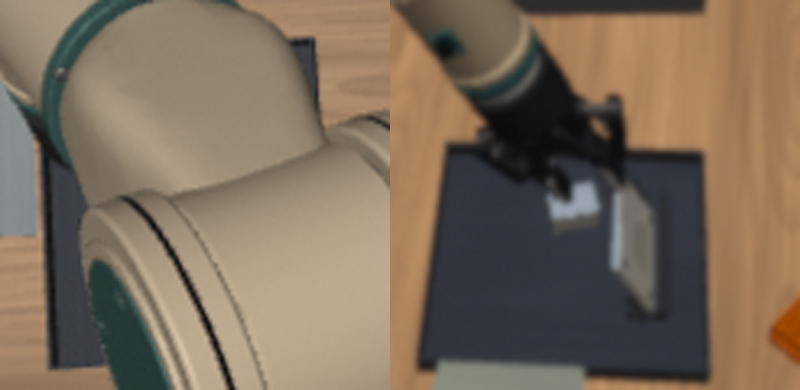

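The top view is blocked by the arm. The side view shows the open fingers above the plate's top edge near crop (618,190), ready to straddle it. Descending along the plate.

```bash
python3 -m pendant '[{"grip":4.2,"x":-0.7,"y":0,"z":-1.5,"ax":0.1,"ay":0.1,"az":0.5},{"grip":4.2,"x":-1.4,"y":-0.1,"z":-3,"ax":0.1,"ay":0.1,"az":0.5},{"grip":4.2,"x":-2.1,"y":-0.1,"z":-4.5,"ax":0.1,"ay":0.1,"az":0.5},{"grip":4.2,"x":-2.8,"y":-0.1,"z":-6,"ax":0.1,"ay":0.1,"az":0.5},{"grip":4.2,"x":-3.3,"y":-0.15,"z":-7,"ax":0.1,"ay":0.1,"az":0.5},{"grip":4.2,"x":-3.3,"y":-0.15,"z":-7,"ax":0.1,"ay":0.1,"az":0.5},{"grip":4.2,"x":-3.3,"y":-0.15,"z":-7,"ax":0.1,"ay":0.1,"az":0.5}]'
python3 -c "
from ori import *
rem(3.97,25,(475.1,182.5,60.6))"
```

```text
time_s: 14.95
tcp_pos: [475.5, 182.8, 61.6]
orientation: [-155.1, -0.0, 93.9]
ft_force: [0.2, 0.1, -0.0]
grip_width: 0.492
grip_force: 0.0
turn [-0.01  0.06  0.03] shift mm [-0.4 -0.3 -1. ]
```

```bash
python3 -m pendant '[{"grip":3,"x":0,"y":0,"z":0,"ax":0,"ay":0,"az":0},{"grip":2,"x":0,"y":0,"z":0,"ax":0,"ay":0,"az":0},{"grip":1.4,"x":0,"y":0,"z":0,"ax":0,"ay":0,"az":0},{"grip":1.1,"x":0,"y":0,"z":0,"ax":0,"ay":0,"az":0},{"grip":0.4,"x":0,"y":0,"z":0,"ax":0,"ay":0,"az":0},{"grip":0.4,"x":0,"y":0,"z":0,"ax":0,"ay":0,"az":0},{"grip":0.4,"x":0,"y":0,"z":0,"ax":0,"ay":0,"az":0}]' 30
```

```text
time_s: 15.53
tcp_pos: [475.1, 182.8, 61.7]
orientation: [-155.0, -0.0, 93.9]
ft_force: [0.2, 0.3, 5.8]
grip_width: 0.087
grip_force: 30.0
```

```bash
python3 -m pendant '[{"grip":0.4,"x":0,"y":0,"z":0,"ax":0,"ay":0,"az":0},{"grip":0.4,"x":0,"y":0,"z":0,"ax":0,"ay":0,"az":0},{"grip":0.4,"x":0.4,"y":0,"z":0.9,"ax":0,"ay":0,"az":0},{"grip":0.4,"x":1.2,"y":0.1,"z":2.6,"ax":0,"ay":0,"az":0},{"grip":0.4,"x":2,"y":0.1,"z":4.4,"ax":0,"ay":0,"az":0},{"grip":0.4,"x":2.8,"y":0.2,"z":6,"ax":0,"ay":0,"az":0},{"grip":0.4,"x":2.8,"y":0,"z":9,"ax":0,"ay":-5,"az":0.6},{"grip":0.4,"x":2.8,"y":-2,"z":12,"ax":1,"ay":-10,"az":1.2},{"grip":0.4,"x":2.8,"y":-5,"z":13,"ax":1.4,"ay":-15,"az":1.9},{"grip":0.4,"x":2.8,"y":-8,"z":13,"ax":1.9,"ay":-20,"az":2.5}]' 80
python3 -c "
from ori import *
rem(7.27,0,(470.5,-239.6,150))"
```

```text
time_s: 16.37
tcp_pos: [505.5, 103.9, 194.2]
orientation: [-175.7, -0.1, 96.7]
ft_force: [1.6, -0.6, -2.0]
grip_width: 0.078
grip_force: 78.5
turn [ 0.38 -4.24  0.59] shift mm [ -35.  -343.5  -44.2]
```

```bash
python3 -m pendant '[{"grip":0.4,"x":-0.4,"y":-4,"z":0,"ax":0.2,"ay":-2,"az":0.3},{"grip":0.4,"x":-0.8,"y":-8,"z":0,"ax":0.4,"ay":-4.2,"az":0.6},{"grip":0.4,"x":-1.2,"y":-12,"z":0,"ax":0.4,"ay":-4.2,"az":0.6},{"grip":0.4,"x":-1.6,"y":-16,"z":0,"ax":0.4,"ay":-4.2,"az":0.6},{"grip":0.4,"x":-2,"y":-20,"z":0,"ax":0.4,"ay":-4.2,"az":0.6},{"grip":0.4,"x":-2.4,"y":-24,"z":0,"ax":0.4,"ay":-4.2,"az":0.6},{"grip":0.4,"x":-2.8,"y":-28,"z":-1,"ax":0.4,"ay":-4.2,"az":0.6},{"grip":0.4,"x":-3.2,"y":-31.5,"z":-2.5,"ax":0.4,"ay":-4.2,"az":0.6},{"grip":0.4,"x":-3.4,"y":-33.7,"z":-4,"ax":0.4,"ay":-4.2,"az":0.6},{"grip":0.4,"x":-3.5,"y":-34.3,"z":-5.5,"ax":0.4,"ay":-4.2,"az":0.6}]'
python3 -m pendant '[{"grip":0.4,"x":0,"y":0,"z":-1,"ax":0,"ay":0,"az":0},{"grip":0.4,"x":0,"y":0,"z":-2,"ax":0,"ay":0,"az":0},{"grip":0.4,"x":0,"y":0,"z":-2,"ax":0,"ay":0,"az":0},{"grip":0.4,"x":0,"y":0,"z":-2,"ax":0,"ay":0,"az":0}]'
python3 -c "
from ori import *
rem(7.27,0,(470.5,-239.6,100))
for n in('top','side'):
  im,D=grab(n)
  if n=='top': a=im[130:260,340:460]
  else: b=im[110:210,270:370]
  P=cloud(n,D);q=O(P[...,:2]);Z=P[...,2]
  k=(abs(q[...,0]+90)<15)&(abs(q[...,1])<75)&(Z>72)&(Z<110);w=np.c_[q[k],Z[k]]
  print(n,len(w),w.min(0),w.max(0),np.median(w,0)) if len(w) else 0
cv2.imwrite('pics/slot.png',np.hstack([cv2.resize(a,(390,420),interpolation=2),cv2.resize(b,(410,420),interpolation=2)]))"
```

```text
time_s: 17.2
tcp_pos: [466.9, -246.6, 135.3]
orientation: [-179.3, 0.2, 96.6]
ft_force: [0.8, 0.5, -1.3]
grip_width: 0.083
grip_force: 78.5
time_s: 17.53
tcp_pos: [468.6, -238.6, 116.0]
orientation: [-179.3, -0.0, 97.2]
ft_force: [-0.0, 0.5, -0.3]
grip_width: 0.077
grip_force: 78.5
turn [ 0.05 -0.67  0.03] shift mm [  1.9  -1.  -16. ]
top 14 [-96.88605708  17.80839783  76.47476608] [-90.02780505  51.04581516 108.88382901] [-95.76620389  50.25175617  94.0711972 ]
side 30 [-93.37455499 -27.96730724  73.65977397] [-86.53347012  54.14225338 109.59844099] [-87.70283577  38.38241309  88.91757104]
```

View pics/slot.png

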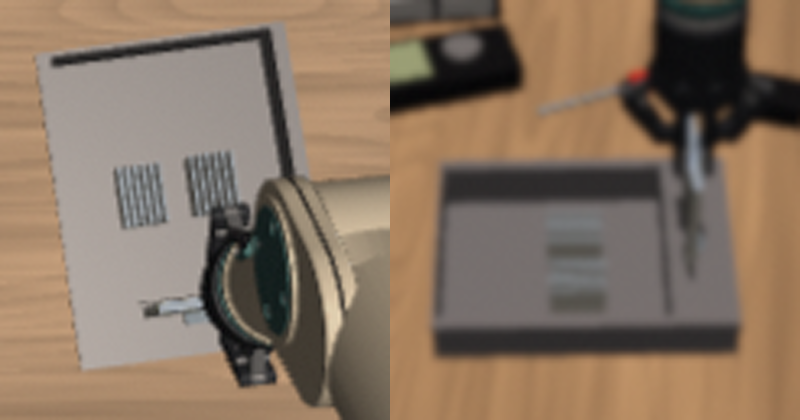

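The picture shows both sinks side by side at crop (140,195) and (212,185), and the plate held upright over the slot. I correct the small offset and come down to just above the mouth.

```bash
python3 -m pendant '[{"grip":0.4,"x":0.1,"y":-0.1,"z":-0.7,"ax":0,"ay":-0.7,"az":0},{"grip":0.4,"x":0.15,"y":-0.1,"z":-1.3,"ax":0,"ay":-0.7,"az":0},{"grip":0.4,"x":0.15,"y":-0.1,"z":-1.7,"ax":0,"ay":-0.7,"az":0},{"grip":0.4,"x":0.15,"y":-0.1,"z":-1.7,"ax":0,"ay":-0.7,"az":0},{"grip":0.4,"x":0.15,"y":-0.1,"z":-1.7,"ax":0,"ay":-0.7,"az":0}]'
python3 -c "
from ori import *
rem(7.27,0,(470.5,-239.6,96))
for n in('top','side'):
  im,D=grab(n);P=cloud(n,D);q=O(P[...,:2]);Z=P[...,2]
  k=(abs(q[...,0]+90)<12)&(q[...,1]>16)&(q[...,1]<75)&(Z>56)&(Z<90);w=np.c_[q[k],Z[k]]
  print(n,len(w));print(w[np.argsort(w[:,1])].round(1)[-24:].tolist())"
```

```text
time_s: 18.05
tcp_pos: [469.7, -241.1, 98.9]
orientation: [180.0, 0.1, 97.1]
ft_force: [-0.4, -0.3, -2.3]
grip_width: 0.082
grip_force: 78.5
turn [0.1  0.02 0.16] shift mm [ 0.8  1.5 -2.9]
top 10
[[-95.4, 26.4, 68.3], [-95.3, 32.3, 88.3], [-95.4, 42.9, 57.2], [-95.2, 47.0, 67.5], [-87.8, 47.5, 78.5], [-92.8, 47.8, 75.7], [-94.7, 47.9, 56.6], [-89.7, 48.1, 62.7], [-90.4, 48.1, 80.3], [-92.2, 48.4, 62.2]]
side 20
[[-86.7, 42.5, 81.6], [-93.3, 43.8, 87.6], [-93.8, 44.0, 78.0], [-87.7, 44.8, 59.3], [-86.2, 45.0, 88.9], [-91.1, 46.0, 60.4], [-86.7, 46.6, 75.8], [-87.7, 47.0, 56.4], [-91.2, 47.4, 56.8], [-86.8, 48.1, 72.4], [-93.0, 48.2, 87.0], [-93.8, 48.3, 72.5], [-90.2, 49.0, 73.2], [-93.4, 49.3, 78.3], [-93.9, 49.8, 69.0], [-86.0, 50.6, 84.6], [-89.5, 50.7, 84.7], [-89.7, 51.7, 80.8], [-86.6, 52.6, 71.9], [-90.1, 52.7, 71.9]]
```

```bash
python3 -m pendant '[{"grip":0.4,"x":0.08,"y":0.13,"z":-0.1,"ax":0.1,"ay":0,"az":0.2},{"grip":0.4,"x":0.08,"y":0.13,"z":-0.2,"ax":0.1,"ay":0,"az":0.2},{"grip":0.4,"x":0.08,"y":0.13,"z":-0.3,"ax":0.1,"ay":0,"az":0.2},{"grip":0.4,"x":0.08,"y":0.13,"z":-0.4,"ax":0.1,"ay":0,"az":0.2},{"grip":0.4,"x":0.08,"y":0.13,"z":-0.4,"ax":0.1,"ay":0,"az":0.2}]'
```

```text
time_s: 18.57
tcp_pos: [470.3, -240.1, 94.7]
orientation: [180.0, -0.0, 97.3]
ft_force: [0.2, 0.5, -1.3]
grip_width: 0.081
grip_force: 78.5
```

```bash
python3 -m pendant '[{"grip":0.4,"x":0,"y":0,"z":-0.1,"ax":0,"ay":0,"az":0},{"grip":0.4,"x":0,"y":0,"z":-0.2,"ax":0,"ay":0,"az":0},{"grip":0.4,"x":0,"y":0,"z":-0.2,"ax":0,"ay":0,"az":0}]'; python3 -c "
from ori import *
rem(7.27,0,(470.5,-239.6,96))"
```

```text
time_s: 18.82
tcp_pos: [470.5, -240.1, 92.8]
orientation: [180.0, 0.0, 97.3]
ft_force: [0.7, -0.1, -2.4]
grip_width: 0.087
grip_force: 78.6
turn [-0.    0.04 -0.02] shift mm [0.  0.5 3.2]
```

```bash
python3 -m pendant '[{"grip":0.4,"x":0,"y":0,"z":-0.1,"ax":0,"ay":0,"az":0},{"grip":0.4,"x":0,"y":0,"z":-0.2,"ax":0,"ay":0,"az":0},{"grip":0.4,"x":0,"y":0,"z":-0.3,"ax":0,"ay":0,"az":0},{"grip":0.4,"x":0,"y":0,"z":-0.3,"ax":0,"ay":0,"az":0}]'
```

```text
time_s: 19.15
tcp_pos: [470.4, -240.0, 89.8]
orientation: [180.0, 0.0, 97.3]
ft_force: [0.8, -0.8, -2.0]
grip_width: 0.081
grip_force: 78.6
```

```bash
python3 -m pendant '[{"grip":0.4,"x":0,"y":0,"z":-0.15,"ax":0,"ay":0,"az":0},{"grip":0.4,"x":0,"y":0,"z":-0.3,"ax":0,"ay":0,"az":0},{"grip":0.4,"x":0,"y":0,"z":-0.45,"ax":0,"ay":0,"az":0},{"grip":0.4,"x":0,"y":0,"z":-0.6,"ax":0,"ay":0,"az":0},{"grip":0.4,"x":0,"y":0,"z":-0.7,"ax":0,"ay":0,"az":0},{"grip":0.4,"x":0,"y":0,"z":-0.7,"ax":0,"ay":0,"az":0}]'
```

```text
time_s: 19.65
tcp_pos: [470.4, -240.0, 82.7]
orientation: [180.0, -0.0, 97.3]
ft_force: [-0.5, 0.6, -1.4]
grip_width: 0.078
grip_force: 78.6
```

```bash
python3 -m pendant '[{"grip":0.4,"x":0,"y":0,"z":-0.1,"ax":0,"ay":0,"az":0},{"grip":0.4,"x":0,"y":0,"z":-0.2,"ax":0,"ay":0,"az":0},{"grip":0.4,"x":0,"y":0,"z":-0.3,"ax":0,"ay":0,"az":0},{"grip":0.4,"x":0,"y":0,"z":-0.4,"ax":0,"ay":0,"az":0},{"grip":0.4,"x":0,"y":0,"z":-0.4,"ax":0,"ay":0,"az":0}]'
```

```text
time_s: 20.07
tcp_pos: [472.2, -240.0, 79.4]
orientation: [179.8, 0.0, 97.3]
ft_force: [3.3, 0.2, 3.4]
grip_width: 0.081
grip_force: 79.2
```

```bash
python3 -m pendant '[{"grip":0.4,"x":0.1,"y":0,"z":-0.1,"ax":0,"ay":0,"az":0},{"grip":0.4,"x":0.1,"y":0,"z":-0.2,"ax":0,"ay":0,"az":0},{"grip":0.4,"x":0.1,"y":0,"z":-0.3,"ax":0,"ay":0,"az":0},{"grip":0.4,"x":0.1,"y":0,"z":-0.4,"ax":0,"ay":0,"az":0},{"grip":0.4,"x":0.1,"y":0,"z":-0.4,"ax":0,"ay":0,"az":0}]'
```

```text
time_s: 20.48
tcp_pos: [472.4, -240.1, 74.9]
orientation: [179.9, 0.0, 97.3]
ft_force: [4.9, 1.1, 2.6]
grip_width: 0.084
grip_force: 79.1
```

```bash
python3 -m pendant '[{"grip":0.4,"x":0,"y":0,"z":-0.2,"ax":0,"ay":0,"az":0},{"grip":0.4,"x":0,"y":0,"z":-0.4,"ax":0,"ay":0,"az":0},{"grip":0.4,"x":0,"y":0,"z":-0.6,"ax":0,"ay":0,"az":0},{"grip":0.4,"x":0,"y":0,"z":-0.8,"ax":0,"ay":0,"az":0},{"grip":0.4,"x":0,"y":0,"z":-1,"ax":0,"ay":0,"az":0},{"grip":0.4,"x":0,"y":0,"z":-1.2,"ax":0,"ay":0,"az":0},{"grip":0.4,"x":0,"y":0,"z":-1.4,"ax":0,"ay":0,"az":0},{"grip":0.4,"x":0,"y":0,"z":-1.6,"ax":0,"ay":0,"az":0},{"grip":0.4,"x":0,"y":0,"z":-1.7,"ax":0,"ay":0,"az":0},{"grip":0.4,"x":0,"y":0,"z":-1.7,"ax":0,"ay":0,"az":0}]'
```

```text
time_s: 21.32
tcp_pos: [472.2, -239.8, 57.5]
orientation: [179.9, -0.0, 97.3]
ft_force: [5.1, 1.4, -0.7]
grip_width: 0.079
grip_force: 78.9
```

```bash
python3 -m pendant '[{"grip":0.4,"x":0,"y":0,"z":-0.1,"ax":0,"ay":0,"az":0},{"grip":0.4,"x":0,"y":0,"z":-0.2,"ax":0,"ay":0,"az":0},{"grip":0.4,"x":0,"y":0,"z":-0.3,"ax":0,"ay":0,"az":0},{"grip":0.4,"x":0,"y":0,"z":-0.3,"ax":0,"ay":0,"az":0}]'
```

```text
time_s: 21.65
tcp_pos: [472.2, -239.8, 54.6]
orientation: [179.9, -0.0, 97.3]
ft_force: [5.8, 0.4, 0.1]
grip_width: 0.08
grip_force: 79.1
```

```bash
python3 -m pendant '[{"grip":0.4,"x":0,"y":0,"z":-0.05,"ax":0,"ay":0,"az":0},{"grip":0.4,"x":0,"y":0,"z":-0.1,"ax":0,"ay":0,"az":0},{"grip":0.4,"x":0,"y":0,"z":-0.15,"ax":0,"ay":0,"az":0},{"grip":0.4,"x":0,"y":0,"z":-0.2,"ax":0,"ay":0,"az":0},{"grip":0.4,"x":0,"y":0,"z":-0.2,"ax":0,"ay":0,"az":0}]'
```

```text
time_s: 22.07
tcp_pos: [472.2, -239.8, 52.7]
orientation: [179.9, -0.0, 97.3]
ft_force: [5.9, 0.7, 1.6]
grip_width: 0.075
grip_force: 79.1
```

```bash
python3 -m pendant '[{"grip":0.4,"x":0,"y":0,"z":-0.05,"ax":0,"ay":0,"az":0},{"grip":0.4,"x":0,"y":0,"z":-0.1,"ax":0,"ay":0,"az":0},{"grip":0.4,"x":0,"y":0,"z":-0.15,"ax":0,"ay":0,"az":0},{"grip":0.4,"x":0,"y":0,"z":-0.15,"ax":0,"ay":0,"az":0}]'
```

```text
time_s: 22.4
tcp_pos: [472.5, -239.8, 52.3]
orientation: [179.8, 0.0, 97.3]
ft_force: [3.9, 1.4, 12.2]
grip_width: 0.08
grip_force: 80.8
```

Floor contact comes at TCP z = 52.3, which puts the plate's lower edge about 4 mm up. That matches fully home. Release, retreat and check.

```bash
python3 -m pendant '[{"grip":1,"x":0,"y":0,"z":0.05,"ax":0,"ay":0,"az":0},{"grip":2,"x":0,"y":0,"z":0.05,"ax":0,"ay":0,"az":0},{"grip":3,"x":0,"y":0,"z":0.05,"ax":0,"ay":0,"az":0},{"grip":3,"x":0,"y":0,"z":0.1,"ax":0,"ay":0,"az":0},{"grip":3,"x":0,"y":0,"z":1,"ax":0,"ay":0,"az":0},{"grip":3,"x":0,"y":0,"z":3,"ax":0,"ay":0,"az":0},{"grip":3,"x":0,"y":0,"z":6,"ax":0,"ay":0,"az":0},{"grip":3,"x":0,"y":0,"z":10,"ax":0,"ay":0,"az":0},{"grip":3,"x":0,"y":-3,"z":13,"ax":0,"ay":0,"az":0},{"grip":3,"x":0,"y":-7,"z":13,"ax":0,"ay":0,"az":0}]'
python3 -m pendant '[{"grip":3,"x":-1,"y":-4,"z":2,"ax":0,"ay":0,"az":0},{"grip":3,"x":-2,"y":-8,"z":2,"ax":0,"ay":0,"az":0},{"grip":3,"x":-3,"y":-12,"z":2,"ax":0,"ay":0,"az":0},{"grip":3,"x":-4,"y":-16,"z":2,"ax":0,"ay":0,"az":0},{"grip":3,"x":-5,"y":-20,"z":2,"ax":0,"ay":0,"az":0},{"grip":3,"x":-6,"y":-23,"z":2,"ax":0,"ay":0,"az":0},{"grip":3,"x":-6,"y":-23,"z":2,"ax":0,"ay":0,"az":0},{"grip":3,"x":-6,"y":-23,"z":2,"ax":0,"ay":0,"az":0}]'
python3 -c "
from ori import *
for n in('top','side'):
  im,D=grab(n)
  if n=='top': a=im[50:310,170:560]
  else: b=im[110:210,270:370]
  P=cloud(n,D);q=O(P[...,:2]);Z=P[...,2]
  k=(abs(q[...,0]+87)<14)&(abs(q[...,1])<65)&(Z>55)&(Z<130);w=np.c_[q[k],Z[k]]
  print(n,len(w),w.min(0),w.max(0),'z95',np.percentile(w[:,2],[80,90,95]))
  k=(abs(q[...,0]-25)<90)&(abs(q[...,1])<85)&(Z>24)&(Z<42);m,l,s,c=cv2.connectedComponentsWithStats(k.astype(np.uint8))
  for i in range(1,m):
    if s[i,4]>30: print(cv2.minAreaRect(q[l==i].astype(np.float32)),np.median(Z[l==i]))
cv2.imwrite('pics/end.png',np.hstack([cv2.resize(a,(480,320),interpolation=2),cv2.resize(b,(320,320),interpolation=2)]))"
```

```text
time_s: 23.23
tcp_pos: [475.5, -307.6, 188.3]
orientation: [179.5, 0.2, 97.7]
ft_force: [1.4, -0.3, -0.1]
grip_width: 0.352
grip_force: 0.0
time_s: 23.9
tcp_pos: [408.6, -542.1, 200.7]
orientation: [-179.9, -0.1, 97.0]
ft_force: [1.1, 2.2, -1.2]
grip_width: 0.348
grip_force: 0.0
top 136 [-92.42815676 -49.63340764  57.02101669] [-84.12956347  49.46346644  87.18681911] z95 [85.05232644 85.7157591  86.32054023]
((7.904977798461914, -29.438817977905273), (36.246421813964844, 49.82786560058594), 89.08366394042969) 30.433699538450583
((6.261436462402344, 44.58455276489258), (49.82368087768555, 9.7365083694458), 0.4496891498565674) 30.964787775488503
((6.175531387329102, 24.119922637939453), (49.89377975463867, 23.222003936767578), 0.12234547734260559) 31.227068038683683
side 69 [-91.20461498 -43.35064816  56.87687461] [-83.05926023  51.35989128  86.29966521] z95 [82.87395139 84.12260887 84.86670483]
((8.52845573425293, -27.725805282592773), (41.095272064208984, 48.55911636352539), 88.70342254638672) 29.007128985726467
((5.793310165405273, 32.73430633544922), (42.92116165161133, 46.96712875366211), 89.5571517944336) 29.07237311006736
```

View pics/end.png

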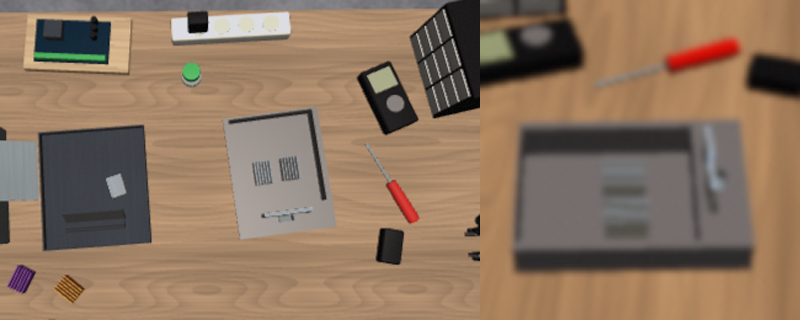

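The end picture shows both sinks flat side by side at (263,172) and (289,168). The plate is upright in the slot at (287,213) with its top edge about 84–86 mm up, where home is 84. The scrap is still in the tray at (116,186), and everything else is in place. Handing in.

```bash
python3 -c "
from bench import env
print(env.hand_in())"
```

```text
the job is handed in; nothing more can be done
None
```

The job is handed in at about 24 s: both heat sinks stand flat, fins up and side by side in the bay, the plate is pressed past the catch onto the slot floor (floor contact at about 12 N), and the scrap and everything else on the bench were left alone.

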